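Tension the blade of the shaft saw and lock it

TASK

Wind the crank wheel on top of the small upright saw clockwise, through its free play and the light drag of the take-up, until it turns firm (about 10 N at the crank knob, reached roughly an eighth of a turn into the firm part), and stop there without over-tightening the blade. Then swing the lock lever counter-clockwise all the way to its stop and let go, leaving the tools and club head lying around where they are.

Things in the scene. Friction and masses are not known exactly. Their poses are not given: they have to be found in the camera images.
- saw: Fixed upright blade saw, grey painted: base plate 130x250 mm, a column at the -y end of its own frame, and above it an arm 46 mm wide and 235 mm long along its y axis (arm top 145 mm above the table). Origin: centre of the underside of the base. z up, x away from the robot at yaw 0. It stands anywhere within some centimetres and turned by up to 0.35 rad.
- wheel_axis (a point): Point on the vertical axis of the crank wheel, 190 mm above the table, 75 mm from the saw's origin along its +y. The dark wheel is 103 mm across; the top of its rim is 183 mm above the table, that of its hub 191 mm. Below it sit two round housings (54 and 48 mm across) on the arm.
- knob_mid (a point): Middle of the upright crank knob, 204 mm above the table: a black round knob 18 mm in diameter, 37 mm high (186 to 222 mm above the table), that spins freely on its pin. It is 42 mm from the wheel's axis and travels with the wheel. Nothing else stands higher than 191 mm near it.
- crank_wheel (a joint): Wheel angle, rad, growing clockwise from above, no limits; at 0 the knob lies to the saw's -x. Where drag begins and where it goes firm change from start to start, unseen. To turn it at the knob: free play 0.5 N; light drag 2 N; at least 0.3 rad later, within 5.2 rad of the start, a sudden firm step of 8 N, then 4 N more per rad; hard stop 1.5 rad past the step. Stays where left.
- clamp_mark (a point): Centre of the upper blade clamp, a dark block 22x18x22 mm under the arm below the wheel, holding the upright blade. Still until the wheel turns firm, then rises only 0.5 mm per rad: too little to gauge by eye. Tension is right 0.2 to 1.2 rad into the firm part (0.1 to 0.6 mm); over 0.66 mm is over-tightened.
- lock_lever (a joint): Angle of the lock lever, rad: 0 is open (lever points in the saw's -x direction), growing counter-clockwise seen from above (tip moves towards the saw's -y end) to the stop at 1.35, locked. Stiff friction of 0.15 N m (2.5 N at its grip); it stays where it is left.
- lever_grip (a point): Middle of the upright black grip at the tip of the lock lever: a pin 15 mm in diameter and 30 mm high (156 to 186 mm above the table; this point is at 174 mm), 65 mm from the lever's pivot.
- lock_pivot (a point): Point on the vertical axis of the lock lever, 165 mm above the table, 75 mm from the saw's origin along its -y.
- screwdriver: Bystander: loose screwdriver 200 mm long lying on the table; leave alone. Origin: centre of its underside.
- tape_roll: Bystander: loose roll of tape 72 mm across, 18 mm high; leave alone. Origin: centre of its underside.
- hybrid_09: Bystander: loose black golf club head 65x105x75 mm; leave alone. Origin: centre of its underside.

How it is judged:
By the outcome, as a careful person would: the job done as asked, in the order asked, and still so for the second after the job is handed in, with the robot touching nothing.
It also fails if it takes over 58 s, if anything falls off the work surface, if the arm or the gripper's body presses on something with over 40 N, if the wrist force passes 120 N, or if a joint passes its speed limit or range.

ROBOT

A 7-joint arm with a two-finger parallel gripper is mounted at the origin on a cart in front of the work surface, level with it; the furniture and walls round the work are solid. World frame = base frame: x ahead of the robot, y to its left, z up, the work surface at z = 0. Lengths are in m, angles in rad, forces in N, time in s.
With the tool pointing down it reaches from about 0.425 to 0.925 m from the base axis. Payload 6.8 kg.
Tool frame: the origin (TCP) lies at the very end of the fingers, on their centre line; the grasp point (between the pads) lies r.grasp_offset behind it (r.grasp_offset is the distance from the TCP to the grasp point, in m); z points along the fingers, y is the direction in which the jaws open and shut (so a half turn about z gives the same grasp; the last joint's range is limited). The gripper opens to 85 mm and grips with 20 to 120 N. Pads are 22 mm wide; open, the fingers measure 114 mm over their backs; the gripper's body (76 mm by 85 mm) begins 54 mm behind the grasp point. The pads swing forward as they close: fully open they stand 13 mm farther back than shut.
Start: joints at [-1.452, 0.477, 0.022, 1.555, -0.011, 1.109, -0.083], TCP at [0.152, 0.658, 0.231] pointing down, gripper open.
Joint ranges: [-2.96, 2.96], [-0.34, 2.1], [-1.41, 1.46], [0.24, 2.44], [-1.37, 4.51], [0.17, 1.92], [-2.96, 2.96]. Speed limits (rad/s): [2.39, 2.39, 3.14, 3.14, 3.14, 3.14, 3.14].

INTERFACE

Orientations are given as a rotation vector (axis times angle).
In Python, from bench import r gives the robot as it stands.
- The arm moves only by the shell command python3 -m jog 'ROWS' [FORCE]. ROWS is JSON, one flat list of numbers, 7 for each row, row after row: the turn, a rotation vector about the tool's x, y, z normalised to -1 to 1, where 1 is 180 degrees, then the shift along the tool's x, y, z normalised to -1 to 1, where 1 is 200 mm, then the opening, from 0 (shut) to 1 (fully open). In form: [wx, wy, wz, x, y, z, hand, wx, wy, wz, x, y, z, hand, ...]. A call has 1 to 12 rows; each row is the pose to reach, as a shift and turn from the pose measured when the call began, along the tool's axes at that moment, turning the shorter way round; what a row does not reach only later rows make up. A row lasts 1/10 s, in which the tool goes at most 50 mm and 8.59 degrees, less where a joint would pass 70% of its speed; a pose out of reach is approached as far as the arm can. A call with a number of a shift or a turn outside -1 to 1 is refused whole. A call with a gripper value outside its range is refused whole. The fingers move at their own pace and stop on an object; FORCE is the grip in N (left out, the last holds). Time passes only in rows, so rows that repeat a pose let the fingers close. It gives the time, the measured TCP pose, the force and the opening at its end, in the units of the state.
- r.get_obs(): the state, without advancing time (a new reading comes with each control period).
- r.grab_frame(name): name is "side" or "top" or "wrist"; returns the picture (480x640x3 uint8, red, green, blue); there is no depth.
- r.calibration(name): a dict with "K" (3x3 intrinsics, pixels), "origin" and "rotation" of the camera in the world; the wrist camera has in their place "T_tool_cam" (4x4, takes a point from camera to tool coordinates, whose origin is the TCP and whose axes are the flange's). Camera axes: x right, y up, looking along -z (the intrinsics and any distortion apply to the point x, -y, -z); pixel columns grow to the right and rows downward; lengths in m; the calibration is good to about 2 mm. A picture is of the moment at which its call begins: read the wrist's pose just before it. calibration takes no time and is no camera call.
- r.hand_in(): hands the job in, once; it reports no verdict.
The state is a dict: "clock": time; "joints": joint angles; "qvel": joint speeds; "tau": joint torques, N m; "tcp_pos": TCP position; "orientation": TCP orientation; "contact_force": force on the tool from outside, world axes, zero at the start; "moment": the same for the moment, N m; "grip_width": finger opening in m.
Only numpy, scipy, OpenCV 4.12 (cv2) and the standard library are available. Lean on these libraries where they do the work, as an engineer would, in place of code of your own. Each camera call takes 0.05 s, during which the arm holds its last target.

## Working session

There is one attempt and no reset: what is moved stays moved. The work goes in short steps, Python scripts to look and compute and a shell command to move; the robot and the scene stay as the last step left them, time stands still between calls to the robot, and variables do not carry over. Pictures are saved under pics/ and viewed, and the job is handed in when it is done.

```bash
ls; mkdir -p pics; python3 - <<'E'
from bench import r
import cv2
o=r.get_obs()
for k,v in o.items(): print(k,v)
print(r.grasp_offset)
for n in ("side","top","wrist"):
    c=r.calibration(n); print(n,c)
for n in ("side","top"):
    cv2.imwrite(f"pics/{n}0.png",r.grab_frame(n)[:,:,::-1])
E
```

```text
pics
clock 0.0
joints [-1.45208426  0.47781089  0.02234618  1.55648369 -0.01152397  1.10928985
 -0.08312081]
qvel [ 0.00059129  0.0007782   0.0015333  -0.00044035  0.00131174 -0.00055325
 -0.00059042]
tau [ 4.94324322e-04 -5.96457016e+01  1.60778113e+00 -2.81203330e+01
  1.23747048e-02  9.36264085e-03 -2.34469331e-05]
tcp_pos [0.1516653  0.65711668 0.23030499]
orientation [-3.55526914e-01 -3.12131853e+00  2.92405068e-03]
contact_force [-0.01347342  0.48330008 -0.348321  ]
moment [ 0.07895512  0.00434017 -0.02661357]
grip_width 0.08515958288746081
0.0187
side {'K': array([[457.36471156,   0.        , 324.16150476],
       [  0.        , 457.36471156, 240.3713912 ],
       [  0.        ,   0.        ,   1.        ]]), 'origin': array([ 0.41557446, -0.97698601,  0.68601735]), 'rotation': array([ 1.08940412, -0.07662692, -0.09256667])}
top {'K': array([[493.22449983,   0.        , 312.05131172],
       [  0.        , 493.22449983, 238.42950653],
       [  0.        ,   0.        ,   1.        ]]), 'origin': array([0.23958365, 0.03730824, 1.41139458]), 'rotation': array([ 0.18232861, -0.17718892, -1.49980983])}
wrist {'K': array([[330.38516002,   0.        , 318.80959683],
       [  0.        , 330.38516002, 243.64423392],
       [  0.        ,   0.        ,   1.        ]]), 'T_tool_cam': array([[-1.10870750e-03,  9.63563918e-01,  2.67475879e-01,
         6.67182110e-02],
       [ 9.99998643e-01,  7.42338179e-04,  1.47084556e-03,
         8.93376826e-04],
       [ 1.21869615e-03,  2.67477147e-01, -9.63563434e-01,
        -1.41597137e-01],
       [ 0.00000000e+00,  0.00000000e+00,  0.00000000e+00,
         1.00000000e+00]])}
```

View pics/side0.png

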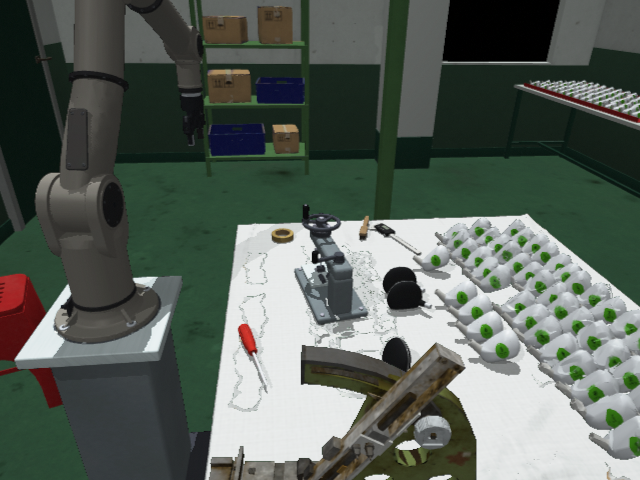

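View pics/top0.png

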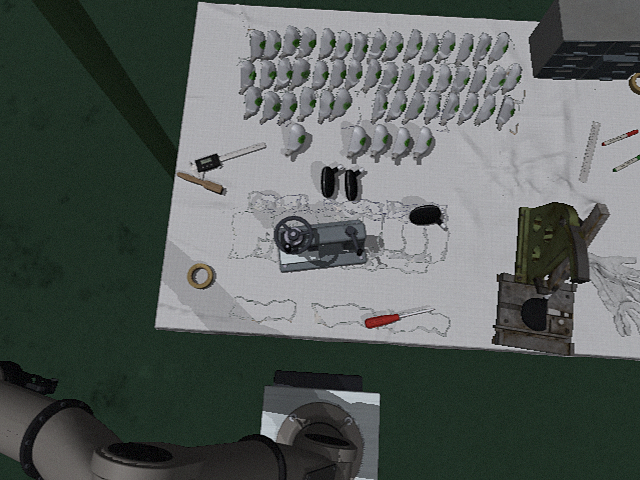

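The side view shows the saw at about (335,285), the wheel at (320,224) and its knob at (306,212). In the top view the wheel is at about (295,236) and the lever at about (355,240). I'll zoom in on both.

```bash
python3 - <<'E'
import cv2
t=cv2.imread("pics/top0.png")[195:285,255:385]; cv2.imwrite("pics/top0z.png",cv2.resize(t,None,fx=6,fy=6,interpolation=cv2.INTER_CUBIC))
t=cv2.imread("pics/side0.png")[195:330,285:385]; cv2.imwrite("pics/side0z.png",cv2.resize(t,None,fx=4.4,fy=4.4,interpolation=cv2.INTER_CUBIC))
E
```

```text
(no output)
```

View pics/top0z.png

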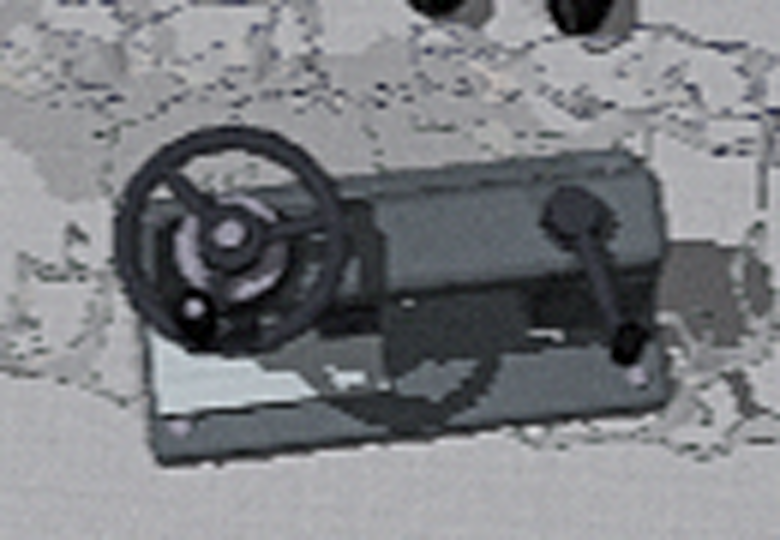

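View pics/side0z.png

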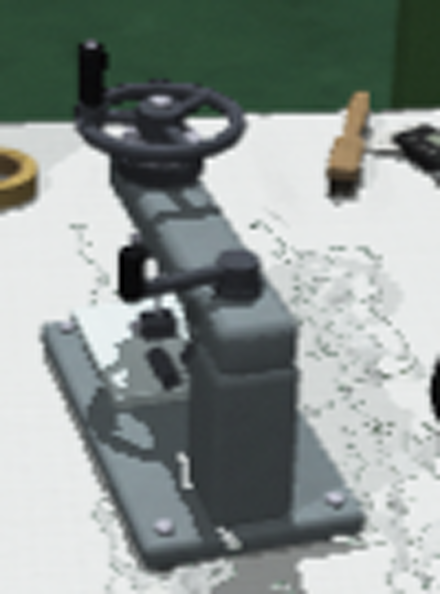

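```bash
cat > h.py <<'E'
import numpy as np, cv2
from scipy.spatial.transform import Rotation as R
from bench import r
def cam(n,obs=None):
    c=r.calibration(n)
    if 'origin' in c: return c['K'],np.array(c['origin']),R.from_rotvec(c['rotation']).as_matrix()
    o=obs or r.get_obs(); Rt=R.from_rotvec(o['orientation']).as_matrix(); T=c['T_tool_cam']
    return c['K'],Rt@T[:3,3]+o['tcp_pos'],Rt@T[:3,:3]
def ray(n,u,v,obs=None):
    K,p,Rm=cam(n,obs); d=np.array([(u-K[0,2])/K[0,0],-(v-K[1,2])/K[1,1],-1.]); d=Rm@d
    return p,d/np.linalg.norm(d)
def plane(n,u,v,z,obs=None):
    p,d=ray(n,u,v,obs); return p+d*(z-p[2])/d[2]
def tri(a,b):
    (p,d),(q,e)=a,b
    s=np.linalg.lstsq(np.c_[d,-e],q-p,rcond=None)[0]
    x,y=p+d*s[0],q+e*s[1]; return (x+y)/2,np.linalg.norm(x-y)
def proj(n,X,obs=None):
    K,p,Rm=cam(n,obs); c=Rm.T@(np.array(X)-p); return K[0,2]+K[0,0]*c[0]/-c[2],K[1,2]+K[1,1]*c[1]/c[2]
E
python3 - <<'E'
from h import *
np.set_printoptions(precision=4,suppress=True)
for nm,t,s,z in (("knobtop",(287.2,246.2),(305.9,205.2),.222),("hub",(293.3,234),(321.4,218.2),.191),("griptop",(360,251.7),(314.8,252.3),.186),("pivtop",(351.2,230.3),(339.5,253.6),.17)):
    print(nm,plane("top",*t,z),plane("side",*s,z),*tri(ray("top",*t),ray("side",*s)))
E
```

```text
knobtop [0.4954 0.1102 0.222 ] [0.4993 0.1088 0.222 ] [0.4975 0.1103 0.221 ] 0.0037904401703265675
hub [0.5347 0.0989 0.191 ] [0.5382 0.0931 0.191 ] [0.5372 0.0991 0.1878] 0.0033725278524196563
griptop [ 0.5007 -0.073   0.186 ] [ 0.5048 -0.0779  0.186 ] [ 0.5033 -0.0733  0.183 ] 0.00390821749735146
pivtop [ 0.5593 -0.0493  0.17  ] [ 0.5642 -0.0601  0.17  ] [ 0.5635 -0.0498  0.1636] 0.0048573442372853515
```

```bash
cat >> h.py <<'E'
def rel(target,yaw=None,obs=None):
    """shift in tool axes in units, and wz in units to make tool x point at world azimuth yaw, tool down"""
    o=obs or r.get_obs(); Rt=R.from_rotvec(o['orientation'])
    sh=Rt.inv().apply(np.array(target)-o['tcp_pos'])/0.2
    w=np.zeros(3)
    if yaw is not None:
        x=np.array([np.cos(yaw),np.sin(yaw),0]); z=np.array([0,0,-1.]); y=np.cross(z,x)
        w=(Rt.inv()*R.from_matrix(np.c_[x,y,z])).as_rotvec()/np.pi
    return w,sh
E
python3 - <<'E'
from h import *
np.set_printoptions(precision=4,suppress=True)
o=r.get_obs();print(R.from_rotvec(o['orientation']).as_matrix())
m=R.from_rotvec(o['orientation']).as_matrix()
print("toolx az",np.arctan2(m[1,0],m[0,0]))
for yaw in (0.2,0.4):
  print(rel([.4975,.110,.30],yaw))
E
```

```text
[[-0.9744  0.2249 -0.0003]
 [ 0.2249  0.9744 -0.0016]
 [-0.0001 -0.0016 -1.    ]]
toolx az 2.9147956285213033
(array([-0.0001,  0.0007,  0.8641]), array([-2.3   , -2.2777, -0.3439]))
(array([-0.0002,  0.0007,  0.8005]), array([-2.3   , -2.2777, -0.3439]))
```

```bash
python3 -m jog '[0,0,0.03,-0.1,-0.1,-0.1,1, 0,0,0.06,-0.28,-0.28,-0.25,1, 0,0,0.1,-0.5,-0.5,-0.35,1, 0,0,0.13,-0.7,-0.7,-0.35,1, 0,0,0.16,-0.85,-0.85,-0.35,1, 0,0,0.16,-0.9,-0.9,-0.35,1]'; python3 - <<'E'
from h import *
np.set_printoptions(precision=4,suppress=True)
print(rel([.4975,.110,.30],1.75), r.get_obs()['joints'])
E
```

```text
clock: 0.7
tcp_pos: [0.2885, 0.4382, 0.301]
orientation: [1.128, 2.931, -0.003]
contact_force: [0.9, 0.7, 0.3]
grip_width: 0.085
(array([-0.0003,  0.0006,  0.2091]), array([-1.8756, -0.5171,  0.0082])) [-1.2806  0.1631  0.1968  1.8357 -0.0337  1.1477 -0.2365]
```

```bash
python3 -m jog '[0,0,0.03,-0.15,-0.04,0,1, 0,0,0.06,-0.35,-0.1,0,1, 0,0,0.1,-0.57,-0.16,0,1, 0,0,0.13,-0.75,-0.22,0,1, 0,0,0.16,-0.9,-0.25,0,1, 0,0,0.16,-0.95,-0.26,0,1]'; python3 - <<'E'
from h import *
np.set_printoptions(precision=4,suppress=True)
print(rel([.4975,.110,.30],1.75), r.get_obs()['joints'])
E
```

```text
clock: 1.3
tcp_pos: [0.3962, 0.2689, 0.3013]
orientation: [1.83, 2.552, -0.003]
contact_force: [-0.2, -0.3, 0.3]
grip_width: 0.0854
(array([-0.0001,  0.0008,  0.047 ]), array([-0.9152,  0.2245,  0.0086])) [-1.0881  0.0739  0.3855  1.9395 -0.0282  1.1352 -0.3649]
```

```bash
python3 -m jog '[0,0,0.02,-0.15,0.04,0,0.8, 0,0,0.04,-0.35,0.1,0,0.6, 0,0,0.047,-0.57,0.14,0,0.6, 0,0,0.047,-0.75,0.18,0,0.6, 0,0,0.047,-0.88,0.22,0,0.6, 0,0,0.047,-0.92,0.224,0,0.6, 0,0,0.047,-0.92,0.224,0,0.6]'; python3 - <<'E'
from h import *
np.set_printoptions(precision=4,suppress=True)
o=r.get_obs()
print(rel([.4975,.110,.30],1.75,o), o['joints'],o['contact_force'])
for n in ("wrist","top","side"): cv2.imwrite(f"pics/{n}1.png",r.grab_frame(n)[:,:,::-1])
for X in ([.4975,.11,.222],[.537,.097,.191],[.503,-.074,.186]): print(proj("wrist",X,o))
E
```

```text
clock: 2.0
tcp_pos: [0.4977, 0.1089, 0.3014]
orientation: [2.013, 2.41, -0.004]
contact_force: [0.1, -0.4, 0.4]
grip_width: 0.0512
(array([-0.0003,  0.0009, -0.0002]), array([0.0058, 0.0001, 0.0071])) [-0.8417  0.1389  0.5656  1.8859 -0.0787  1.1405 -0.0688] [ 0.0852 -0.3534  0.3604]
(np.float64(317.3821019624454), np.float64(250.7288620334572))
(np.float64(363.06655885673865), np.float64(263.00184223674))
(np.float64(289.39275208586713), np.float64(422.42878731400106))
```

View pics/wrist1.png

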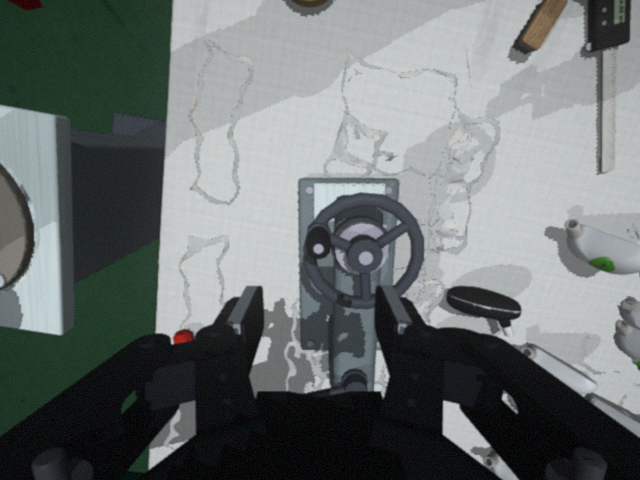

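```bash
python3 - <<'E'
from h import *
np.set_printoptions(precision=4,suppress=True)
im=cv2.imread("pics/wrist1.png")
cv2.imwrite("pics/wrist1z.png",cv2.resize(im[170:320,280:440],None,fx=5,fy=4,interpolation=cv2.INTER_CUBIC) if 0 else cv2.resize(im[175:315,285:445],None,fx=4,fy=4,interpolation=cv2.INTER_CUBIC))
E
```

```text
(no output)
```

View pics/wrist1z.png

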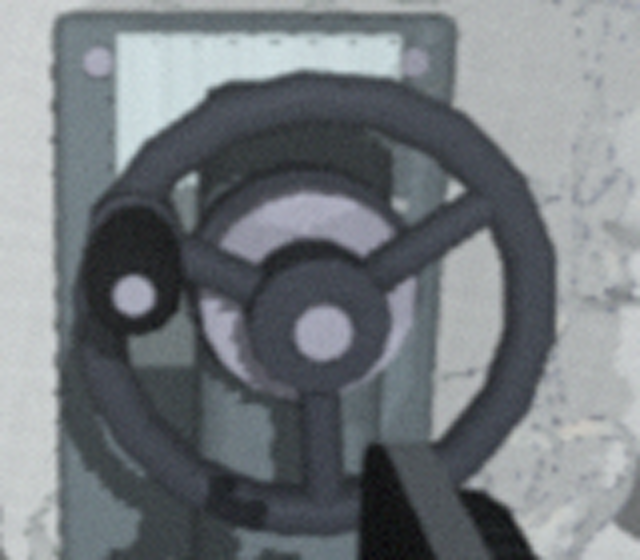

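The zoomed wrist view shows the knob-top pin at full-image (318.5,248.5) and the hub pin at (366,258.3).

```bash
python3 - <<'E'
from h import *
np.set_printoptions(precision=4,suppress=True)
o=r.get_obs()
k=plane("wrist",318.5,248.5,.222,o);h=plane("wrist",366,258.3,.191,o);print(k,h,np.linalg.norm((k-h)[:2]))
# rim circle: centre from extremes in zoom
print(rel([*( (k[:2]+[.4970,.1098])/2),.197],None,o), (k[:2]+[.4970,.1098])/2)
E
```

```text
[0.4972 0.1139 0.222 ] [0.5377 0.1036 0.191 ] 0.041792102101051894
(array([0., 0., 0.]), array([0.0053, 0.0022, 0.5221])) [0.4971 0.1118]
```

```bash
python3 -m jog '[0,0,0,0.005,0,0.06,0.5, 0,0,0,0.01,0,0.15,0.5, 0,0,0,0.013,0,0.25,0.5, 0,0,0,0.013,0,0.35,0.5, 0,0,0,0.013,0,0.44,0.5, 0,0,0,0.013,0,0.5,0.5, 0,0,0,0.013,0,0.52,0.5, 0,0,0,0.013,0,0.52,0.5]'; python3 - <<'E'
from h import *
cv2.imwrite("pics/wrist2.png",r.grab_frame("wrist")[:,:,::-1])
cv2.imwrite("pics/side2.png",cv2.resize(r.grab_frame("side")[120:300,220:460,::-1],None,fx=3,fy=3))
print(r.get_obs()['contact_force'])
E
```

```text
clock: 2.95
tcp_pos: [0.496, 0.1136, 0.197]
orientation: [2.009, 2.415, -0.004]
contact_force: [-0.4, -0.6, 0.2]
grip_width: 0.0427
[0.0285697  0.27679266 0.34766021]
```

View pics/wrist2.png

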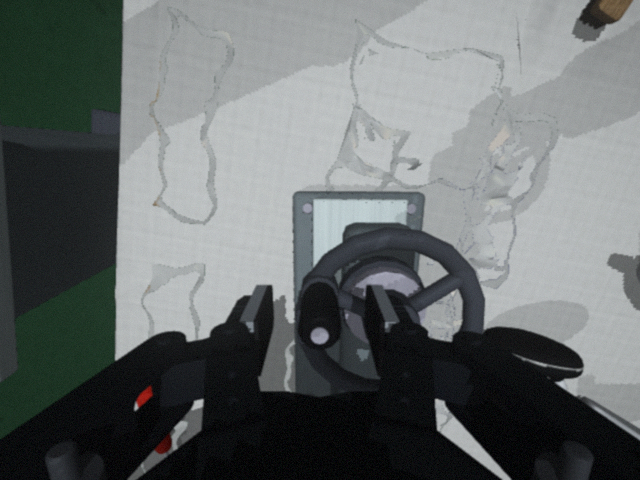

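View pics/side2.png

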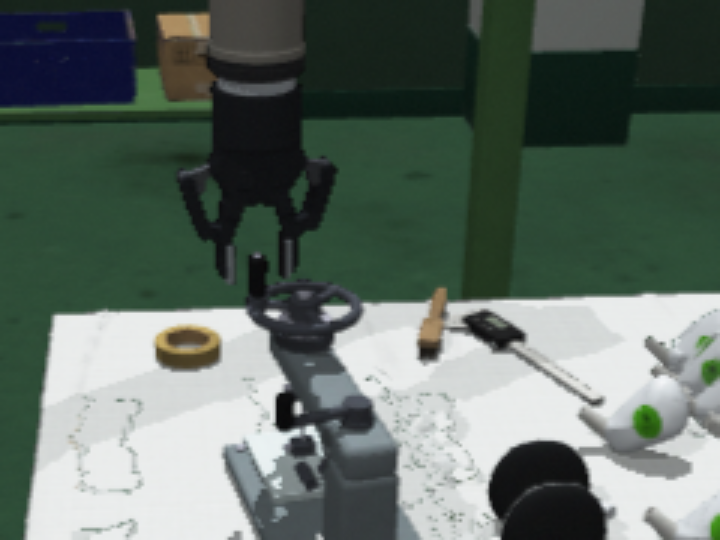

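The wrist view shows the knob between the pads with its pin at (319,335), on the centre column. I'll check the fore-aft alignment.

```bash
python3 - <<'E'
from h import *
np.set_printoptions(precision=4,suppress=True)
o=r.get_obs()
k=plane("wrist",319.5,336,.222,o); print(k,o['tcp_pos'],rel([k[0],k[1],.197],1.75,o))
E
```

```text
[0.4988 0.1109 0.222 ] [0.4968 0.1136 0.198 ] (array([0.    , 0.0006, 0.001 ]), array([-0.0151,  0.0071,  0.005 ]))
```

```bash
python3 -m jog '[0,0,0,-0.01,0.005,0.005,0.5, 0,0,0,-0.013,0.007,0.005,0.3, 0,0,0,-0.013,0.007,0.005,0.1, 0,0,0,-0.013,0.007,0.005,0.1, 0,0,0,-0.013,0.007,0.005,0, 0,0,0,-0.013,0.007,0.005,0]' 30; python3 - <<'E'
from h import *
cv2.imwrite("pics/wrist3.png",r.grab_frame("wrist")[:,:,::-1])
o=r.get_obs();print(o['contact_force'],o['tcp_pos'],o['grip_width'])
E
```

```text
clock: 3.65
tcp_pos: [0.4983, 0.1116, 0.1974]
orientation: [2.009, 2.415, -0.001]
contact_force: [-4.0, 0.6, 6.2]
grip_width: 0.0169
[-3.23679945  0.34570118  4.9456717 ] [0.49830013 0.11165796 0.19737305] 0.01678720444913211
```

View pics/wrist3.png

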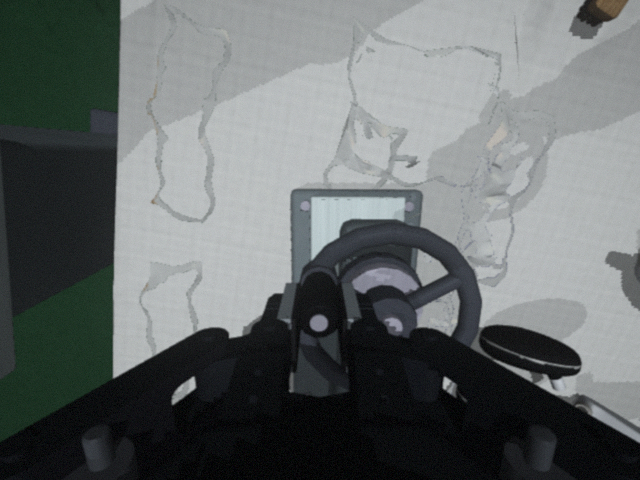

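```bash
cat >> h.py <<'E'
RAD=0.042
def arc(C,dth,n=8,th0=None):
    """waypoints clockwise, from present TCP, circle about C; tool-axis units"""
    o=r.get_obs(); Rt=R.from_rotvec(o['orientation']).inv(); p=o['tcp_pos']; C=np.array(C)
    th=np.arctan2(p[1]-C[1],p[0]-C[0]) if th0 is None else th0
    for i in range(1,n+1):
        a=th-dth*i; q=C+RAD*np.array([np.cos(a),np.sin(a)])
        s=Rt.apply(np.array([q[0]-p[0],q[1]-p[1],0]))/0.2
        print(i,np.round(s,3))
def st(C):
    o=r.get_obs();p=o['tcp_pos'];C=np.array(C);d=p[:2]-C;a=np.arctan2(d[1],d[0]);f=o['contact_force']
    u=d/np.linalg.norm(d); t=np.array([u[1],-u[0]]) # clockwise tangent
    print("t%.2f ang %.3f (cw from start %.3f) rad %.4f Frad %.1f Fdrag %.1f Fz %.1f pos"%(o['clock'],a,(2.885-a)%(2*np.pi),np.linalg.norm(d),f[:2]@u,-f[:2]@t,f[2]),p,"w",o['grip_width'])
E
python3 - <<'E'
from h import *
C=[.538,.101]
st(C); arc(C,.07)
E
```

```text
t3.70 ang 2.879 (cw from start 0.006) rad 0.0411 Frad 3.2 Fdrag 0.5 Fz 4.9 pos [0.49830013 0.11165796 0.19737305] w 0.01678720444913211
1 [ 0.015  0.003 -0.   ]
2 [ 0.027  0.01  -0.   ]
3 [ 0.039  0.019 -0.   ]
4 [ 0.051  0.028 -0.   ]
5 [ 0.061  0.038 -0.   ]
6 [ 0.071  0.049 -0.   ]
7 [ 0.08   0.061 -0.   ]
8 [ 0.089  0.073 -0.   ]
```

```bash
python3 -m jog '[0,0,0,0.015,0.003,0,0, 0,0,0,0.027,0.010,0,0, 0,0,0,0.039,0.019,0,0, 0,0,0,0.051,0.028,0,0, 0,0,0,0.061,0.038,0,0, 0,0,0,0.071,0.049,0,0, 0,0,0,0.080,0.061,0,0, 0,0,0,0.089,0.073,0,0]'; python3 - <<'E'
from h import *
C=[.538,.101]
st(C); arc(C,.07,8)
E
```

```text
clock: 4.5
tcp_pos: [0.5108, 0.1302, 0.1975]
orientation: [2.009, 2.411, -0.002]
contact_force: [4.3, -7.4, -1.6]
grip_width: 0.017
t4.50 ang 2.321 (cw from start 0.564) rad 0.0399 Frad -8.4 Fdrag 1.9 Fz -1.6 pos [0.51078502 0.13019499 0.19748703] w 0.01700544480340323
1 [ 0.016  0.007 -0.   ]
2 [ 0.023  0.02  -0.   ]
3 [ 0.028  0.034 -0.   ]
4 [ 0.033  0.048 -0.   ]
5 [ 0.037  0.062 -0.   ]
6 [ 0.04   0.076 -0.   ]
7 [ 0.041  0.091 -0.   ]
8 [ 0.042  0.106 -0.   ]
```

```bash
python3 - <<'E'
from h import *
C=[.538,.0985]
st(C); arc(C,.07,8)
E
```

```text
t4.50 ang 2.280 (cw from start 0.605) rad 0.0418 Frad -8.4 Fdrag 1.6 Fz -1.6 pos [0.51078502 0.13019499 0.19748703] w 0.01700544480340323
1 [ 0.008  0.012 -0.   ]
2 [ 0.014  0.026 -0.   ]
3 [ 0.019  0.04  -0.   ]
4 [ 0.023  0.054 -0.   ]
5 [0.026 0.068 0.   ]
6 [0.028 0.083 0.   ]
7 [0.029 0.097 0.   ]
8 [0.029 0.112 0.   ]
```

```bash
python3 -m jog '[0,0,0,0.008,0.012,0,0, 0,0,0,0.014,0.026,0,0, 0,0,0,0.019,0.040,0,0, 0,0,0,0.023,0.054,0,0, 0,0,0,0.026,0.068,0,0, 0,0,0,0.028,0.083,0,0, 0,0,0,0.029,0.097,0,0, 0,0,0,0.029,0.112,0,0]'; python3 - <<'E'
from h import *
C=[.538,.0985]
st(C); arc(C,.07,8)
E
```

```text
clock: 5.3
tcp_pos: [0.5317, 0.1395, 0.1975]
orientation: [2.01, 2.411, -0.003]
contact_force: [0.4, -5.9, 1.4]
grip_width: 0.0169
t5.30 ang 1.724 (cw from start 1.161) rad 0.0414 Frad -5.9 Fdrag 0.5 Fz 1.4 pos [0.53168407 0.13945167 0.19745263] w 0.016873906667049625
1 [ 0.002  0.015 -0.   ]
2 [-0.     0.029  0.   ]
3 [-0.003  0.044  0.   ]
4 [-0.007  0.058  0.   ]
5 [-0.012  0.072  0.   ]
6 [-0.018  0.085  0.   ]
7 [-0.025  0.098  0.   ]
8 [-0.032  0.111  0.   ]
```

```bash
python3 -m jog '[0,0,0,-0.001,0.014,0,0, 0,0,0,-0.004,0.029,0,0, 0,0,0,-0.008,0.044,0,0, 0,0,0,-0.012,0.058,0,0, 0,0,0,-0.017,0.072,0,0, 0,0,0,-0.023,0.085,0,0, 0,0,0,-0.030,0.098,0,0, 0,0,0,-0.037,0.111,0,0]'; python3 - <<'E'
from h import *
C=[.538,.0975]
st(C); arc(C,.07,8)
E
```

```text
clock: 6.1
tcp_pos: [0.5548, 0.1363, 0.1974]
orientation: [2.01, 2.411, -0.004]
contact_force: [-3.7, -2.6, 3.9]
grip_width: 0.0171
t6.10 ang 1.162 (cw from start 1.723) rad 0.0423 Frad -3.9 Fdrag 2.4 Fz 3.9 pos [0.55480477 0.13626749 0.19740798] w 0.017051786362462417
1 [-0.01   0.011  0.   ]
2 [-0.019  0.022  0.   ]
3 [-0.029  0.033  0.   ]
4 [-0.04   0.043  0.   ]
5 [-0.052  0.052  0.   ]
6 [-0.064  0.06   0.   ]
7 [-0.077  0.068  0.   ]
8 [-0.09   0.074  0.   ]
```

```bash
python3 -m jog '[0,0,0,-0.010,0.011,0,0, 0,0,0,-0.019,0.022,0,0, 0,0,0,-0.029,0.033,0,0, 0,0,0,-0.040,0.043,0,0, 0,0,0,-0.052,0.052,0,0]'; python3 - <<'E'
from h import *
C=[.538,.0975]
st(C); arc(C,.07,5)
E
```

```text
clock: 6.6
tcp_pos: [0.567, 0.128, 0.1974]
orientation: [2.01, 2.412, -0.004]
contact_force: [-3.3, -0.3, 3.0]
grip_width: 0.0167
t6.60 ang 0.811 (cw from start 2.074) rad 0.0421 Frad -2.5 Fdrag 2.2 Fz 3.0 pos [0.56700952 0.12804276 0.19741502] w 0.01672286535670859
1 [-0.013  0.008  0.   ]
2 [-0.025  0.015  0.   ]
3 [-0.038  0.022  0.   ]
4 [-0.052  0.027  0.   ]
5 [-0.066  0.032  0.   ]
```

```bash
python3 -m jog '[0,0,0,-0.013,0.008,0,0, 0,0,0,-0.025,0.015,0,0, 0,0,0,-0.038,0.022,0,0, 0,0,0,-0.052,0.027,0,0, 0,0,0,-0.066,0.032,0,0]'; python3 - <<'E'
from h import *
C=[.538,.0975]
st(C); arc(C,.07,5)
E
```

```text
clock: 7.1
tcp_pos: [0.5757, 0.1162, 0.1974]
orientation: [2.01, 2.412, -0.004]
contact_force: [-4.5, -0.2, 3.3]
grip_width: 0.0169
t7.10 ang 0.461 (cw from start 2.424) rad 0.0421 Frad -4.1 Fdrag 1.8 Fz 3.3 pos [0.57566483 0.11622869 0.19740567] w 0.016852648486882612
1 [-0.014  0.003  0.   ]
2 [-0.029  0.006  0.   ]
3 [-0.043  0.007  0.   ]
4 [-0.058  0.008  0.   ]
5 [-0.073  0.007  0.   ]
```

```bash
python3 -m jog '[0,0,0,-0.014,0.001,0,0, 0,0,0,-0.029,0.002,0,0, 0,0,0,-0.043,0.003,0,0, 0,0,0,-0.058,0.003,0,0, 0,0,0,-0.073,0.002,0,0]'; python3 - <<'E'
from h import *
C=[.5375,.0975]
st(C); arc(C,.07,5)
E
```

```text
clock: 7.6
tcp_pos: [0.5796, 0.102, 0.1976]
orientation: [2.008, 2.412, -0.001]
contact_force: [2.4, 2.2, -1.1]
grip_width: 0.0168
t7.60 ang 0.108 (cw from start 2.777) rad 0.0423 Frad 2.6 Fdrag 1.9 Fz -1.1 pos [0.57956416 0.10204054 0.19755206] w 0.016767632115418443
1 [-0.014 -0.003  0.   ]
2 [-0.029 -0.006  0.   ]
3 [-0.043 -0.009  0.   ]
4 [-0.057 -0.014  0.   ]
5 [-0.071 -0.02   0.   ]
```

```bash
python3 -m jog '[0,0,0,-0.014,-0.002,0,0, 0,0,0,-0.029,-0.005,0,0, 0,0,0,-0.043,-0.008,0,0, 0,0,0,-0.057,-0.013,0,0, 0,0,0,-0.071,-0.019,0,0]'; python3 - <<'E'
from h import *
C=[.5378,.0975]
st(C); arc(C,.07,5)
E
```

```text
clock: 8.1
tcp_pos: [0.5784, 0.0871, 0.1976]
orientation: [2.008, 2.411, -0.001]
contact_force: [0.5, 1.5, -1.5]
grip_width: 0.017
t8.10 ang -0.252 (cw from start 3.137) rad 0.0420 Frad 0.1 Fdrag 1.6 Fz -1.5 pos [0.57844665 0.08705071 0.19758258] w 0.016992451376662086
1 [-0.013 -0.006  0.   ]
2 [-0.026 -0.014  0.   ]
3 [-0.038 -0.022  0.   ]
4 [-0.049 -0.032  0.   ]
5 [-0.06  -0.042  0.   ]
```

```bash
python3 -m jog '[0,0,0,-0.013,-0.006,0,0, 0,0,0,-0.026,-0.014,0,0, 0,0,0,-0.038,-0.022,0,0, 0,0,0,-0.049,-0.032,0,0, 0,0,0,-0.060,-0.042,0,0]'; python3 - <<'E'
from h import *
C=[.5378,.0975]
st(C); arc(C,.07,5)
E
```

```text
clock: 8.6
tcp_pos: [0.5732, 0.0751, 0.1976]
orientation: [2.007, 2.412, 0.003]
contact_force: [5.8, 6.7, -5.7]
grip_width: 0.0169
t8.60 ang -0.565 (cw from start 3.450) rad 0.0419 Frad 1.3 Fdrag 8.7 Fz -5.7 pos [0.57316917 0.0750891  0.19761529] w 0.016861812326943372
1 [-0.011 -0.01  -0.   ]
2 [-0.021 -0.021 -0.   ]
3 [-0.029 -0.033 -0.   ]
4 [-0.037 -0.045 -0.   ]
5 [-0.045 -0.058 -0.   ]
```

```bash
python3 -m jog '[0,0,0,-0.011,-0.010,0,0, 0,0,0,-0.021,-0.021,0,0]'; python3 - <<'E'
from h import *
C=[.5378,.0975]
st(C); arc(C,.07,5)
E
```

```text
clock: 8.8
tcp_pos: [0.5711, 0.0721, 0.1976]
orientation: [2.004, 2.412, 0.009]
contact_force: [6.3, 6.2, -5.3]
grip_width: 0.0168
t8.80 ang -0.652 (cw from start 3.537) rad 0.0418 Frad 1.3 Fdrag 8.8 Fz -5.3 pos [0.57105326 0.07210043 0.19762949] w 0.01680469858637116
1 [-0.01  -0.011 -0.   ]
2 [-0.019 -0.023 -0.   ]
3 [-0.026 -0.035 -0.   ]
4 [-0.033 -0.048 -0.   ]
5 [-0.039 -0.061 -0.   ]
```

```bash
python3 -m jog '[0,0,0,-0.010,-0.011,0,0, 0,0,0,-0.019,-0.023,0,0, 0,0,0,-0.026,-0.035,0,0]'; python3 - <<'E'
from h import *
C=[.5378,.0975]
st(C); arc(C,.07,5)
E
```

```text
clock: 9.1
tcp_pos: [0.5666, 0.0673, 0.1976]
orientation: [2.001, 2.412, 0.014]
contact_force: [7.8, 5.0, -8.1]
grip_width: 0.0173
t9.10 ang -0.809 (cw from start 3.694) rad 0.0418 Frad 1.8 Fdrag 9.1 Fz -8.1 pos [0.56664906 0.06726246 0.19763174] w 0.0172733575495868
1 [-0.008 -0.012 -0.   ]
2 [-0.015 -0.025 -0.   ]
3 [-0.021 -0.039 -0.   ]
4 [-0.026 -0.053 -0.001]
5 [-0.029 -0.067 -0.001]
```

```bash
python3 -m jog '[0,0,0,-0.008,-0.012,0,0, 0,0,0,-0.015,-0.025,0,0, 0,0,0,-0.021,-0.039,0,0, 0,0,0,-0.026,-0.053,0,0]'; python3 - <<'E'
from h import *
C=[.5378,.0975]
st(C); arc(C,.07,5)
cv2.imwrite("pics/wrist4.png",r.grab_frame("wrist")[:,:,::-1])
o=r.get_obs()
for X in ([.537,.099,.191],): print(proj("wrist",X,o))
E
```

```text
clock: 9.5
tcp_pos: [0.559, 0.0615, 0.1977]
orientation: [1.998, 2.411, 0.019]
contact_force: [8.7, 4.5, -8.1]
grip_width: 0.0169
t9.50 ang -1.039 (cw from start 3.924) rad 0.0418 Frad 0.5 Fdrag 9.7 Fz -8.1 pos [0.55899892 0.06148018 0.19766358] w 0.01693284005274153
1 [-0.005 -0.014 -0.   ]
2 [-0.009 -0.028 -0.   ]
3 [-0.011 -0.042 -0.001]
4 [-0.013 -0.057 -0.001]
5 [-0.013 -0.072 -0.001]
(np.float64(284.9238418961889), np.float64(213.3252005514208))
```

View pics/wrist4.png

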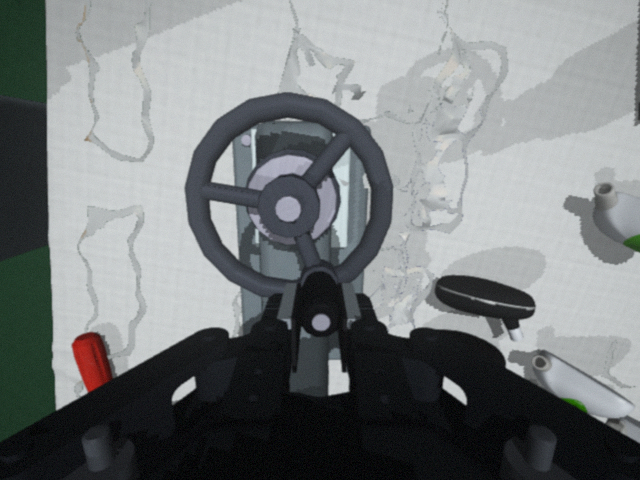

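```bash
python3 -m jog '[0,0,0,-0.005,-0.014,0,0, 0,0,0,-0.008,-0.023,0,0]'; python3 - <<'E'
from h import *
C=[.5378,.0975]
st(C); print(r.get_obs()['joints'])
E
```

```text
clock: 9.75
tcp_pos: [0.5561, 0.0599, 0.1976]
orientation: [1.995, 2.41, 0.024]
contact_force: [9.8, 5.4, -7.3]
grip_width: 0.017
t9.75 ang -1.118 (cw from start 4.003) rad 0.0418 Frad -0.6 Fdrag 11.2 Fz -7.3 pos [0.5560969  0.0599198  0.19764372] w 0.016981093958695022
[-0.65292468  0.34353889  0.54247617  1.91401928 -0.22154363  0.92206079
  0.18304385]
```

```bash
python3 -m jog '[0,0,0,0,0,0,0, 0,0,0,0,0,0,0, 0,0,0,0,0,0,0.25, 0,0,0,0,0,0,0.5, 0,0,0,0,0,0,0.5, 0,0,0,0,0,-0.06,0.5, 0,0,0,0,0,-0.2,0.5, 0,0,0,0,0,-0.35,0.5, 0,0,0,0,0,-0.48,0.5, 0,0,0,0,0,-0.52,0.5, 0,0,0,0,0,-0.52,0.5]'; python3 - <<'E'
from h import *
C=[.5378,.0975]
st(C)
cv2.imwrite("pics/wrist5.png",r.grab_frame("wrist")[:,:,::-1])
E
```

```text
clock: 10.85
tcp_pos: [0.5546, 0.0594, 0.3032]
orientation: [1.995, 2.409, 0.028]
contact_force: [0.5, -0.6, -0.9]
grip_width: 0.0428
t10.85 ang -1.156 (cw from start 4.041) rad 0.0417 Frad 0.8 Fdrag 0.2 Fz -0.9 pos [0.55462124 0.05935148 0.30315475] w 0.042800407082088376
```

View pics/wrist5.png

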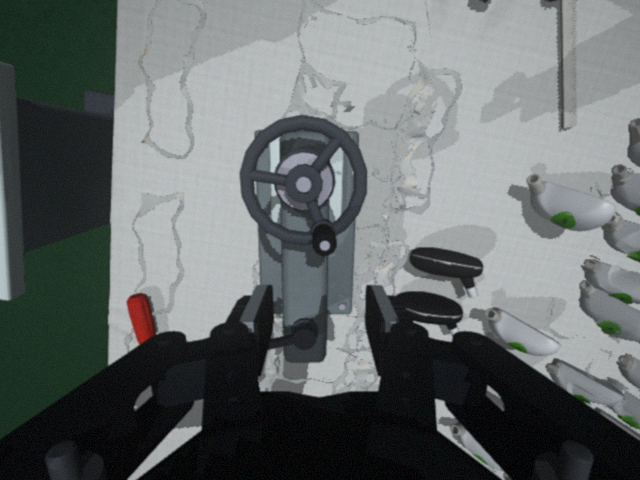

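```bash
python3 - <<'E'
from h import *
np.set_printoptions(precision=4,suppress=True)
o=r.get_obs()
k=plane("wrist",324.5,245,.222,o);h=plane("wrist",303.5,184.5,.191,o);p=plane("wrist",306,331,.172,o);d=k-h
print(k,h,p,np.linalg.norm(d[:2]),np.arctan2(d[1],d[0]))
w,s=rel([.503,-.074,.29],0.4,o); print(w,s)
E
```

```text
[0.5594 0.066  0.222 ] [0.5376 0.1013 0.191 ] [ 0.5628 -0.0313  0.172 ] 0.04153232906888848 -1.0167216253969964
[ 0.0053 -0.0045  0.4325] [-0.6078 -0.3758  0.0507]
```

```bash
python3 -m jog '[0,0,0.04,-0.05,-0.03,0,0.45, 0,0,0.08,-0.14,-0.08,0,0.45, 0,0,0.12,-0.24,-0.14,0.01,0.45, 0,0,0.16,-0.34,-0.2,0.02,0.45, 0,0,0.2,-0.43,-0.26,0.03,0.45, 0,0,0.24,-0.51,-0.31,0.04,0.45, 0,0,0.28,-0.57,-0.35,0.05,0.45, 0,0,0.32,-0.608,-0.376,0.05,0.45, 0,0,0.36,-0.608,-0.376,0.05,0.45, 0.005,-0.005,0.4,-0.608,-0.376,0.05,0.45, 0.005,-0.005,0.43,-0.608,-0.376,0.05,0.45, 0.005,-0.005,0.43,-0.608,-0.376,0.05,0.45]'; python3 - <<'E'
from h import *
np.set_printoptions(precision=4,suppress=True)
o=r.get_obs()
cv2.imwrite("pics/wrist6.png",r.grab_frame("wrist")[:,:,::-1])
cv2.imwrite("pics/top6.png",r.grab_frame("top")[:,:,::-1])
print(o['joints'],rel([.503,-.074,.29],0.4,o),proj("wrist",[.503,-.074,.186],o))
E
```

```text
clock: 12.1
tcp_pos: [0.5021, -0.0739, 0.2888]
orientation: [3.075, 0.635, -0.005]
contact_force: [0.8, 0.3, 0.2]
grip_width: 0.0382
[-0.7198  0.1748  0.8545  1.9177 -0.1434  1.1148 -0.9728] (array([0.0004, 0.0011, 0.0023]), array([ 0.0039,  0.0021, -0.0061])) (np.float64(319.1250839144294), np.float64(243.485749012053))
```

View pics/wrist6.png

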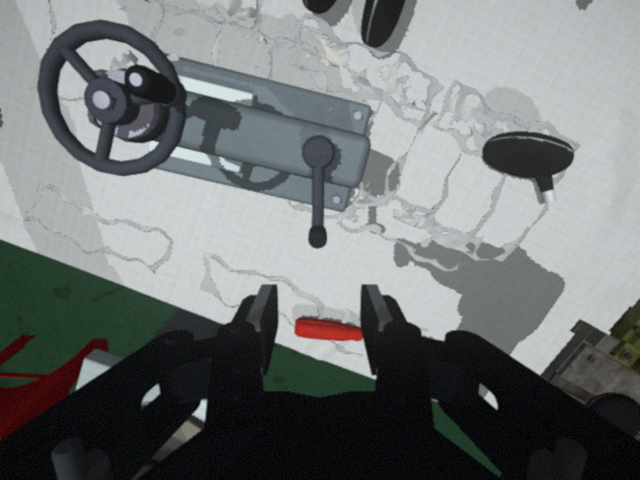

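The wrist view shows the grip top at (318,239), the pivot cap at (318,152), the hub pin at (101,100) and the knob pin at (137,78).

```bash
python3 - <<'E'
from h import *
np.set_printoptions(precision=4,suppress=True)
o=r.get_obs()
g=plane("wrist",318,238,.186,o);h=plane("wrist",101,100,.191,o);k=plane("wrist",137,78,.222,o)
print(g,h,k,np.arctan2(*(k-h)[[1,0]]))
for z in (.165,.175): 
    p=plane("wrist",318,152,z,o); print(z,p,np.linalg.norm((g-p)[:2]),np.arctan2(*(g-p)[[1,0]]),np.linalg.norm((h-p)[:2]))
print(rel([.504,-.074,.163],0.4,o))
E
python3 - <<'E'
import cv2
t=cv2.imread("pics/wrist6.png")[110:270,240:400]; cv2.imwrite("pics/wrist6z.png",cv2.resize(t,None,fx=3.7,fy=3.7,interpolation=cv2.INTER_CUBIC))
E
```

```text
[ 0.5068 -0.0715  0.186 ] [0.538  0.1005 0.191 ] [0.5614 0.0654 0.222 ] -0.9837256798515487
0.165 [ 0.565  -0.0464  0.165 ] 0.06336520896267357 -2.732948995729819 0.14931640271788174
0.175 [ 0.565  -0.0463  0.175 ] 0.06340098034752242 -2.732964450355375 0.14930931247159754
(array([0.0004, 0.0008, 0.0033]), array([0.0093, 0.0026, 0.631 ]))
```

View pics/wrist6z.png

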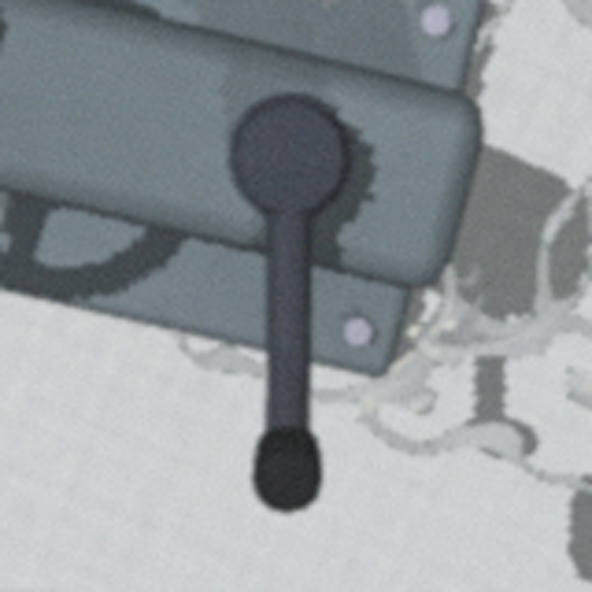

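```bash
python3 -m jog '[0,0,0,0.005,0,0.06,0.45, 0,0,0,0.01,0,0.16,0.45, 0,0,0,0.015,0,0.28,0.45, 0,0,0,0.016,0,0.4,0.45, 0,0,0,0.016,0,0.5,0.45, 0,0,0,0.016,0,0.58,0.45, 0,0,0,0.016,0,0.62,0.45, 0,0,0,0.016,0,0.63,0.45, 0,0,0,0.016,0,0.63,0.45]'; python3 - <<'E'
from h import *
o=r.get_obs(); print(o['contact_force'])
cv2.imwrite("pics/wrist7.png",r.grab_frame("wrist")[:,:,::-1])
E
```

```text
clock: 13.1
tcp_pos: [0.505, -0.0732, 0.1631]
orientation: [3.074, 0.64, -0.004]
contact_force: [0.1, 0.3, -0.1]
grip_width: 0.0388
[ 0.05839843  0.30427094 -0.12514142]
```

View pics/wrist7.png

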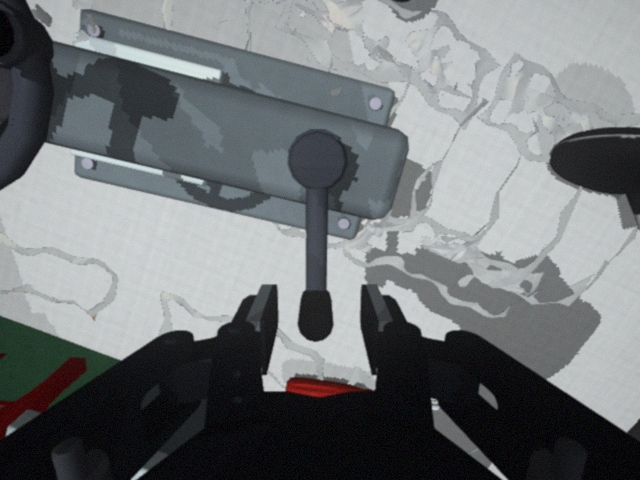

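```bash
python3 -m jog '[0,0,0,0,0.002,0,0.22, 0,0,0,0,0.002,0,0.22, 0,0,0,0,0.002,0,0.22, 0,0,-0.025,0.001,0.026,0,0.22, 0,0,-0.05,0.004,0.052,0,0.22, 0,0,-0.075,0.009,0.077,0,0.22, 0,0,-0.1,0.016,0.102,0,0.22, 0,0,-0.127,0.026,0.127,0,0.22, 0,0,-0.153,0.037,0.150,0,0.22]' 20; cat >> h.py <<'E'
def lev(P=(.564,-.047)):
    o=r.get_obs();p=o['tcp_pos'];d=p[:2]-np.array(P);f=o['contact_force'];a=np.arctan2(d[1],d[0])%(2*np.pi)
    u=d/np.linalg.norm(d);t=np.array([-u[1],u[0]])
    m=R.from_rotvec(o['orientation']).as_matrix()
    print("t%.2f az %.3f angle~%.3f r %.4f Frad %.1f Fdrag %.1f Fz %.1f toolx-lever %.3f w %.4f"%(o['clock'],a,a-3.32,np.linalg.norm(d),f[:2]@u,-f[:2]@t,f[2],np.arctan2(m[1,0],m[0,0])-(a-np.pi),o['grip_width']))
E
python3 - <<'E'
from h import *
lev()
cv2.imwrite("pics/wrist8.png",r.grab_frame("wrist")[:,:,::-1])
E
```

```text
clock: 14.05
tcp_pos: [0.5241, -0.0969, 0.1637]
orientation: [2.832, 1.36, -0.002]
contact_force: [-0.1, 2.4, 0.9]
grip_width: 0.0189
t14.05 az 4.038 angle~0.718 r 0.0638 Frad -1.8 Fdrag 1.6 Fz 0.9 toolx-lever -0.001 w 0.0189
```

View pics/wrist8.png

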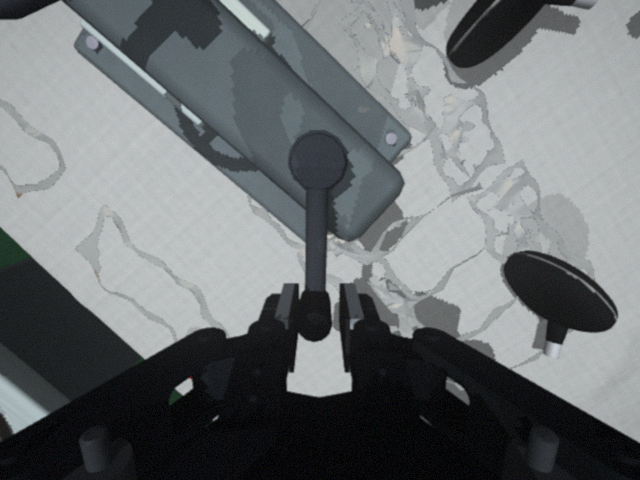

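```bash
python3 -m jog '[0,0,-0.025,0.001,0.026,0,0.22, 0,0,-0.05,0.004,0.052,0,0.22, 0,0,-0.075,0.009,0.077,0,0.22, 0,0,-0.1,0.016,0.102,0,0.22, 0,0,-0.127,0.026,0.127,0,0.22, 0,0,-0.153,0.037,0.150,0,0.22]'; python3 - <<'E'
from h import *
lev()
E
```

```text
clock: 14.7
tcp_pos: [0.5521, -0.1099, 0.1636]
orientation: [-2.421, -2.001, 0.003]
contact_force: [-1.8, 1.7, 0.9]
grip_width: 0.019
t14.70 az 4.526 angle~1.206 r 0.0640 Frad -1.4 Fdrag 2.1 Fz 0.9 toolx-lever -0.003 w 0.0190
```

```bash
python3 -m jog '[0,0,-0.02,0.001,0.02,0,0.22, 0,0,-0.038,0.003,0.04,0,0.22, 0,0,-0.055,0.005,0.058,0,0.22]'; python3 - <<'E'
from h import *
lev()
E
```

```text
clock: 15.0
tcp_pos: [0.5629, -0.1109, 0.1635]
orientation: [-2.237, -2.202, 0.005]
contact_force: [-8.3, 2.3, 2.8]
grip_width: 0.0185
t15.00 az 4.696 angle~1.376 r 0.0639 Frad -2.1 Fdrag 8.3 Fz 2.8 toolx-lever 0.001 w 0.0185
```

```bash
python3 -m jog '[0,0,-0.01,0,0.012,0,0.22, 0,0,-0.01,0,0.016,0,0.22, 0,0,-0.01,0,0.016,0,0.22]'; python3 - <<'E'
from h import *
lev()
cv2.imwrite("pics/wrist9.png",r.grab_frame("wrist")[:,:,::-1])
E
```

```text
clock: 15.3
tcp_pos: [0.5628, -0.1107, 0.1629]
orientation: [-2.201, -2.23, 0.011]
contact_force: [-8.6, 2.0, 5.0]
grip_width: 0.0188
t15.30 az 4.694 angle~1.374 r 0.0638 Frad -1.8 Fdrag 8.7 Fz 5.0 toolx-lever 0.032 w 0.0188
```

View pics/wrist9.png

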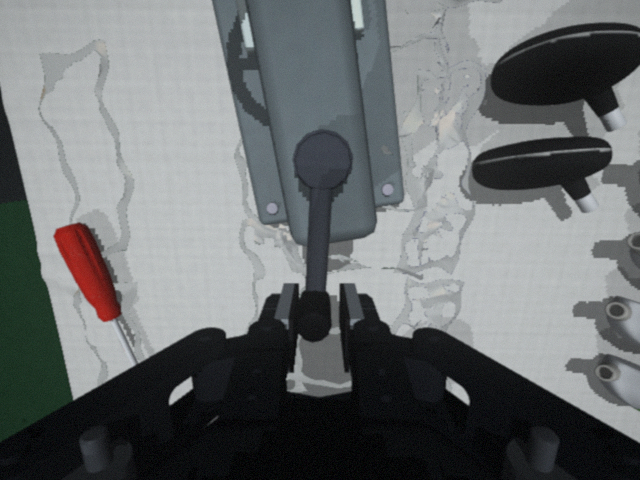

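```bash
python3 -m jog '[0,0,0,0,-0.004,0,0.3, 0,0,0,0,-0.004,0,0.45, 0,0,0,0,-0.004,0,0.45, 0,0,0,0,-0.004,-0.06,0.45, 0,0,0,0,-0.004,-0.2,0.45, 0,0,0,0,-0.004,-0.38,0.45, 0,0,0,0,-0.004,-0.55,0.45, 0,0,0,-0.1,-0.004,-0.65,0.45, 0,0,0,-0.15,-0.004,-0.7,0.45, 0,0,0,-0.15,-0.004,-0.7,0.45, 0,0,0,-0.15,-0.004,-0.7,0.45]'; python3 - <<'E'
from h import *
lev(); o=r.get_obs()
cv2.imwrite("pics/wrist10.png",r.grab_frame("wrist")[:,:,::-1])
cv2.imwrite("pics/side10.png",cv2.resize(r.grab_frame("side")[140:410,200:470,::-1],None,fx=2.2,fy=2.2))
print(o['tcp_pos'],o['orientation'])
E
```

```text
clock: 16.45
tcp_pos: [0.5635, -0.1405, 0.302]
orientation: [-2.2, -2.229, 0.011]
contact_force: [-0.3, 0.7, -0.7]
grip_width: 0.0385
t16.45 az 4.707 angle~1.387 r 0.0935 Frad -0.7 Fdrag 0.3 Fz -0.7 toolx-lever 0.018 w 0.0385
[ 0.56347241 -0.14051297  0.30201781] [-2.20046263 -2.2285753   0.01149924]
```

View pics/wrist10.png

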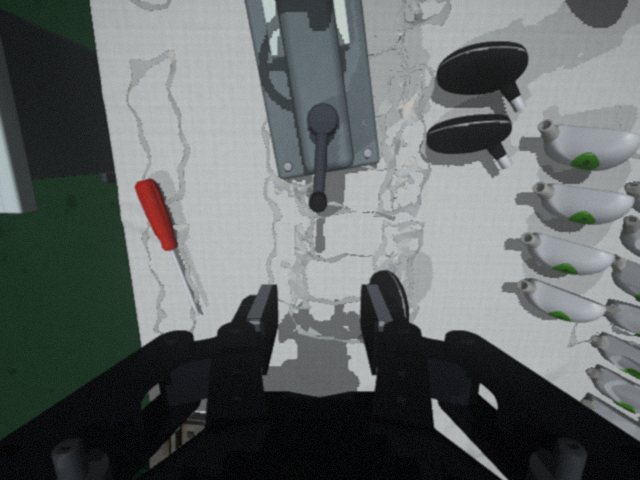

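View pics/side10.png

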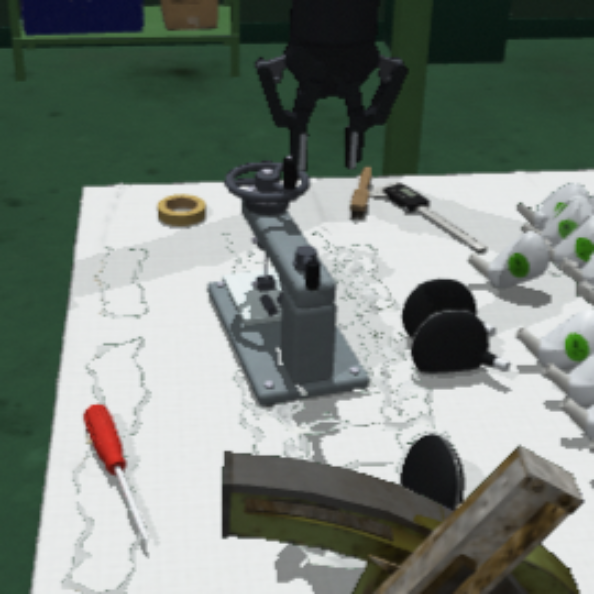

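The grip top is at (318,202) and the pivot cap at about (323,118). The lever now runs along the saw arm and the bystanders look untouched. I'll measure the final angles and compare the bystander pixels with the start picture.

```bash
python3 - <<'E'
from h import *
np.set_printoptions(precision=4,suppress=True)
o=r.get_obs()
g=plane("wrist",318,201,.186,o);p=plane("wrist",323,118,.17,o);d=g-p
print(g,p,np.linalg.norm(d[:2]),"lever angle vs yaw .18:",np.arctan2(d[1],d[0])%(2*np.pi)-3.32)
a=cv2.imread("pics/side0.png").astype(int)
b=r.grab_frame("side")[:,:,::-1]; cv2.imwrite("pics/side11.png",b)
D=np.abs(a-b).max(2)>40
for nm,(x0,y0,x1,y1) in dict(screw=(230,315,275,395),tape=(265,222,297,247),clubs=(383,260,430,312),club=(380,335,412,370)).items(): print(nm,D[y0:y1,x0:x1].mean())
E
```

```text
[ 0.5618 -0.1084  0.186 ] [ 0.5646 -0.0461  0.17  ] 0.06234287683515619 lever angle vs yaw .18: 1.346685965467279
screw 0.0
tape 0.0
clubs 0.0012274959083469722
club 0.0
```

```bash
python3 - <<'E'
from h import *
print(r.get_obs()['contact_force'],abs(r.get_obs()['qvel']).max()); print(r.hand_in())
E
```

```text
[-0.06271842  0.24302711  0.69439171] 0.004464938941063375
the job is handed in; nothing more can be done
None
```

The wheel is wound into its firm part and the lock lever is on its stop. The job was handed in at about 16.5 s, with the gripper clear of everything. The hand-in reported no verdict.

- **Wheel:** I gripped the crank knob and wound it clockwise about 3.9 rad. Drag at the knob was about 2 N, then stepped to about 8.7 N. I stopped about 0.55 to 0.86 rad past that step, where the last reading was about 11 N (9.7 N just before). I only know where the firm part began to within about 0.3 rad, but that whole range lies inside the allowed 0.2 to 1.2 rad. The knob did not visibly slip in the grip.
- **Lever:** I caged its grip between the fingers and swung it counter-clockwise to the stop. A further push of 8.7 N did not move it. After I let go, the wrist camera put it at about 1.35 rad.
- **Bystanders:** in the side view, the screwdriver, tape roll and black club heads looked the same as in the first picture.
- **Disagreements:** camera estimates of the saw's position differed by a few mm between views. Wheel-angle estimates from the camera and from the arm's position differed by about 0.1 rad, or up to 0.17 rad in the last wrist view. I corrected the position errors from the sideways force at the knob while turning.

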